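Find the parking remote with the worn key

ROBOT

A 6-joint arm with a two-finger parallel gripper is mounted at the origin on the work surface. World frame = base frame: x ahead of the robot, y to its left, z up, the work surface at z = 0. Lengths are in mm, angles in rad, forces in N, time in s.
With the tool pointing down it reaches from about 275 to 825 mm from the base axis. Payload 5.2 kg.
Tool frame: the origin (TCP) lies where the fingers leave the gripper's body, on its centre line; the fingertips stand bot.tcp_to_tips ahead of it and the grasp point (between the pads) lies 65 mm ahead of it (bot.tcp_to_tips is the distance from the TCP to the fingertips, in mm); z points along the fingers, y is the direction in which the jaws open and shut (so a half turn about z gives the same grasp; the last joint's range is limited). The gripper opens to 93 mm and grips with 3 to 60 N. Pads are 15 mm wide; open, the fingers measure 128 mm over their backs; the gripper's body (75 mm by 188 mm) begins 65 mm behind the grasp point.
Start: joints at [1.097, 0.259, 1.535, -0, 1.348, -0.203], TCP at [147.104, 529.968, 302.753] pointing down, gripper open.
Joint ranges: [-3.14, 3.14], [-0.91, 2.08], [0.19, 2.58], [-1.22, 4.36], [0.22, 2.71], [-3.12, 3.12]. Speed limits (rad/s): [2.57, 2.57, 3.14, 3.14, 3.14, 3.14].

INTERFACE

Orientations are given as a unit quaternion [x, y, z, w].
In Python, from rig import bot gives the robot as it stands. The module is installed in compiled form; this text tells all that it offers. Calls block until the motion is done:
- bot.movep(position, orientation): joint-space move of the TCP to a pose.
- bot.movel(position, attitude=None, v=150, force_limit=None): straight line of the TCP; attitude=None keeps the orientation; v is the mean speed in mm/s. With force_limit (N) it stops when the force on the tool has changed by that much, and returns True; else False.
- bot.set_joints(angles): joint-space move.
- bot.gripper_to(opening): opening from 0.0 (shut) to 1.0 (fully open); the grip force is fixed at half the most; returns when the fingers have stopped.
- bot.dwell(seconds).
- bot.inverse_kinematics(position, orientation): joint angles nearest the present ones, or None.
- bot.get_state(): the state.
- bot.read_camera(name): name is "scene" or "top"; returns a dict with "img" (384x512x3 uint8, red, green, blue), "fov_y" (degrees; the focal length in pixels is half the picture's height over the tangent of half this angle, whatever the lens; pixels are square), "cx", "cy" (the principal point, pixels), "R" (3x3) and "t" (3): a world point X has camera coordinates R X + t. Camera axes: x right, y down, z forward; pixel columns grow to the right and rows downward; lengths in mm; the calibration is good to about 2 mm. A picture is of the moment at which its call begins. There is no depth.
A pose or a line that the arm cannot do raises bot.MotionError and nothing moves.
- bot.finish_job(): hands the job in, once; it reports no verdict.
The state is a dict: "time": time; "joints": joint angles; "qd": joint speeds; "tau": joint torques, N m; "position": TCP position; "tcp_rot": TCP orientation; "contact_force": force on the tool from outside, world axes, zero at the start; "torque": the same for the moment, N m; "finger_gap": opening from 0.0 (shut) to 1.0 (fully open).
Only numpy, scipy, OpenCV 4.12 (cv2) and the standard library are available. Lean on these libraries where they do the work, as an engineer would, in place of code of your own. Each camera call takes 0.05 s, during which the arm holds its last target. There are 200 camera calls.

TASK

One of the three identical parking remotes on the credenza has a worn key that clicks under a much lighter push than the other two. Try each key in turn, from the robot's left to its right, pressing gently and only until it clicks and letting it come up again; then lay the worn remote flat, key up, in the steel valet tray and leave the two sound ones lying where they are. Do not force a key, do not drop the remote into the tray, and do not knock the other things about.

Things in the scene. Friction and masses are not known exactly. Their poses are not given: they have to be found in the camera images.
- remote_a_center (a point): centre of a black plastic parking remote (loose, 70 g, three look alike): 64 (own x) x 38 (own y) x 18 mm thick, lying key up; this point is 9 mm above its underside. The key lies towards own +x; z is up. One remote lies on the robot's left (+y), one in the middle, one on the right (-y), 0.17 m or more apart; which name lies where is drawn anew each time
- remote_b_center (a point): centre of a black plastic parking remote (loose, 70 g, three look alike): 64 (own x) x 38 (own y) x 18 mm thick, lying key up; this point is 9 mm above its underside. The key lies towards own +x; z is up. One remote lies on the robot's left (+y), one in the middle, one on the right (-y), 0.17 m or more apart; which name lies where is drawn anew each time
- remote_c_center (a point): centre of a black plastic parking remote (loose, 70 g, three look alike): 64 (own x) x 38 (own y) x 18 mm thick, lying key up; this point is 9 mm above its underside. The key lies towards own +x; z is up. One remote lies on the robot's left (+y), one in the middle, one on the right (-y), 0.17 m or more apart; which name lies where is drawn anew each time
- key_a: round key of remote_a, 24 mm wide; origin: centre of its flat top, 25 mm above the remote's underside, 8 mm off its centre to own +x. A pre-loaded spring, travel 4 mm to a hard stop: it clicks 3.2 mm down. Force to start it and at the stop: worn 1.2 and 2.6 N; sound 3 and 7 N, within 15 %. Below the stop the force rises at once; keep below 20 N, more breaks the key
- key_b: round key of remote_b, 24 mm wide; origin: centre of its flat top, 25 mm above the remote's underside, 8 mm off its centre to own +x. A pre-loaded spring, travel 4 mm to a hard stop: it clicks 3.2 mm down. Force to start it and at the stop: worn 1.2 and 2.6 N; sound 3 and 7 N, within 15 %. Below the stop the force rises at once; keep below 20 N, more breaks the key
- key_c: round key of remote_c, 24 mm wide; origin: centre of its flat top, 25 mm above the remote's underside, 8 mm off its centre to own +x. A pre-loaded spring, travel 4 mm to a hard stop: it clicks 3.2 mm down. Force to start it and at the stop: worn 1.2 and 2.6 N; sound 3 and 7 N, within 15 %. Below the stop the force rises at once; keep below 20 N, more breaks the key
- tray: the open stainless valet tray, fixed to the top: 140 (own x) x 260 (own y) x 18 mm high outside, 4 mm walls, floor 4 mm thick. Origin: centre of its underside
- tray_free (a point): centre of the empty part of the tray, on its inner floor (4 mm above the credenza top); 45 mm from the tray's centre towards its own -y. The space from there is clear 66 mm along own x and 75 mm along own y, either way
- tin: bystander: round aluminium tin, 46 mm across, 18 mm high, standing in the tray near its +y end. Origin: centre of its underside
- paperweight: bystander: brass cone paperweight, 38 mm across, 29 mm high, between the left and the middle remote. Origin: centre of its underside
- stopper: bystander: steel bottle stopper, 36 mm across, 38 mm high, standing between the middle and the right remote. Origin: centre of its underside
- tumbler: bystander: frosted tumbler, 72 mm across, 90 mm high, far left. Origin: centre of its underside
- elephant: bystander: white ceramic elephant figurine, about 135 long, 60 wide, 90 mm high, far right. Origin: underside, between its feet
- case: bystander: dark glasses case, 157 x 60 x 38 mm, near right. Origin: centre of its underside
- diffuser: bystander: amber glass jar with a wooden cap, 56 mm across, 90 mm high, to the left. Origin: centre of its underside
Not all that is in view belongs to the job. Leave any purple look-alike of the part that bears remote_b_center alone.

How it is judged (in metres and radians):
On the way, in this order (a step that is already met when the one before it is completed fails the run):
1. the key of the left remote is pressed until it clicks (((z of key_a in the frame of remote_a_center below 0.0128 m and world y of remote_a_center above 0.13 m) or (z of key_b in the frame of remote_b_center below 0.0128 m and world y of remote_b_center above 0.13 m) or (z of key_c in the frame of remote_c_center below 0.0128 m and world y of remote_c_center above 0.13 m))), for 0.03 s.
2. the key of the middle remote is pressed until it clicks (((z of key_a in the frame of remote_a_center below 0.0128 m and world y of remote_a_center between -0.13 and 0.13 m) or (z of key_b in the frame of remote_b_center below 0.0128 m and world y of remote_b_center between -0.13 and 0.13 m) or (z of key_c in the frame of remote_c_center below 0.0128 m and world y of remote_c_center between -0.13 and 0.13 m))), for 0.03 s.
3. the key of the right remote is pressed until it clicks (((z of key_a in the frame of remote_a_center below 0.0128 m and world y of remote_a_center below -0.13 m) or (z of key_b in the frame of remote_b_center below 0.0128 m and world y of remote_b_center below -0.13 m) or (z of key_c in the frame of remote_c_center below 0.0128 m and world y of remote_c_center below -0.13 m))), for 0.03 s.
At the end, for the whole second after the job is handed in: The worn remote lies flat, key up (within 0.12 rad), at rest on the floor of the valet tray (its centre within 60 mm of the tray's centre along the tray's own x and 120 mm along its y); the two sound remotes lie flat on the credenza top within 40 mm of where they were (((z of key_a in the frame of remote_a_center between 0.0155 and 0.01595 m and x of remote_a_center in the frame of tray between -0.06 and 0.06 m and y of remote_a_center in the frame of tray between -0.12 and 0.12 m and z of remote_a_center in the frame of tray between 0.01 and 0.016 m and angle between each of remote_a_center, remote_b_center, remote_c_center's own z axis and vertical below 0.12 rad and linear speed of key_a below 0.01 m/s and distance of each of remote_b_center, remote_c_center from where it was at the start of the episode below 0.04 m and height (world z) of each of remote_b_center, remote_c_center below 0.014 m) or (z of key_b in the frame of remote_b_center between 0.0155 and 0.01595 m and x of remote_b_center in the frame of tray between -0.06 and 0.06 m and y of remote_b_center in the frame of tray between -0.12 and 0.12 m and z of remote_b_center in the frame of tray between 0.01 and 0.016 m and angle between each of remote_b_center, remote_a_center, remote_c_center's own z axis and vertical below 0.12 rad and linear speed of key_b below 0.01 m/s and distance of each of remote_a_center, remote_c_center from where it was at the start of the episode below 0.04 m and height (world z) of each of remote_a_center, remote_c_center below 0.014 m) or (z of key_c in the frame of remote_c_center between 0.0155 and 0.01595 m and x of remote_c_center in the frame of tray between -0.06 and 0.06 m and y of remote_c_center in the frame of tray between -0.12 and 0.12 m and z of remote_c_center in the frame of tray between 0.01 and 0.016 m and angle between each of remote_c_center, remote_a_center, remote_b_center's own z axis and vertical below 0.12 rad and linear speed of key_c below 0.01 m/s and distance of each of remote_a_center, remote_b_center from where it was at the start of the episode below 0.04 m and height (world z) of each of remote_a_center, remote_b_center below 0.014 m))); the robot touches nothing.
It fails at once if a key is forced (more than 25 N on it) (contact force between anything else and key_a above 25 N or contact force between anything else and key_b above 25 N or contact force between anything else and key_c above 25 N).
It fails at once if a remote is let fall or flung (faster than 0.6 m/s while no finger touches it) ((linear speed of remote_a above 0.6 m/s and contact force between the fingers and remote_a below 0.01 N) or (linear speed of remote_b above 0.6 m/s and contact force between the fingers and remote_b below 0.01 N) or (linear speed of remote_c above 0.6 m/s and contact force between the fingers and remote_c below 0.01 N)).
It fails at once if a bystander is pushed more than 30 mm (distance of any of tin, paperweight, stopper, tumbler, elephant, case, diffuser from where it was at the start of the episode above 0.03 m).
It fails at once if the elephant, tumbler or jar is tipped (angle between any of elephant, tumbler, diffuser's own z axis and vertical above 0.5 rad).
It also fails if it takes over 67 s, if anything falls off the work surface, if the arm or the gripper's body presses on something with over 40 N, if the wrist force passes 120 N, or if a joint passes its speed limit or range.

## Working session

There is one attempt and no reset: what is moved stays moved. The work goes in short steps, each a Python script; the robot and the scene stay as the last script left them, time stands still between calls to the robot, and variables do not carry over. Pictures are saved under pics/ and viewed, about 8 in all and at most 12, crops included, and the job is handed in when it is done.

```bash
mkdir -p pics; python3 - <<'E'
from rig import bot
import cv2,pickle
for n in("top","scene"):
    c=bot.read_camera(n);pickle.dump(c,open(n+".pkl","wb"))
    cv2.imwrite(f"pics/{n}0.png",cv2.resize(c["img"][:,:,::-1],(800,600),interpolation=cv2.INTER_CUBIC))
    print(n,c["fov_y"],c["cx"],c["cy"],c["R"],c["t"])
print(bot.tcp_to_tips,bot.get_state())
E
```

```text
top 49.44895971105091 251.17196022872116 188.68013762139807 [[-0.01670157 -0.99965541 -0.02025142]
 [-0.9986472   0.01767539 -0.04890146]
 [ 0.04924257  0.01940729 -0.99859828]] [  17.32543166  505.90603558 1346.20316621]
scene 54.159613013412766 263.9977560044418 191.42904219331308 [[ 0.30438856  0.95253729  0.00450701]
 [ 0.71510181 -0.2253839  -0.66168837]
 [-0.62926704  0.20463334 -0.74976542]] [-156.35903924 -316.32662336 1382.80780807]
84.1 {'time': 0.1, 'joints': array([ 1.09720561e+00,  2.59297242e-01,  1.53599836e+00, -1.18483940e-05,
        1.34802141e+00, -2.02787361e-01]), 'qd': array([-0.00051061, -0.00237431, -0.00224625, -0.00075772,  0.00048083,
       -0.00126288]), 'tau': array([ 2.03156749e-03, -4.38207901e+01, -2.84644800e+01,  7.21430546e-02,
        3.60492733e-02, -4.35021866e-05]), 'position': array([146.928449  , 529.62461829, 301.97621615]), 'tcp_rot': array([ 1.34986973e-01,  9.90846998e-01, -8.15262566e-04, -2.80604823e-04]), 'contact_force': array([0.22349079, 0.36083499, 0.05957461]), 'torque': array([ 0.01049766,  0.00485875, -0.00670023]), 'finger_gap': 1.003229691180034}
```

View pics/top0.png

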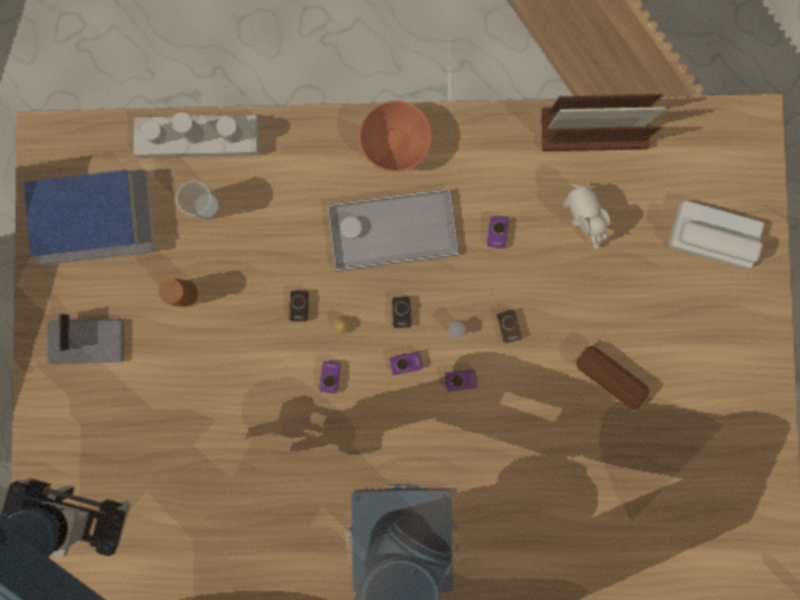

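View pics/scene0.png

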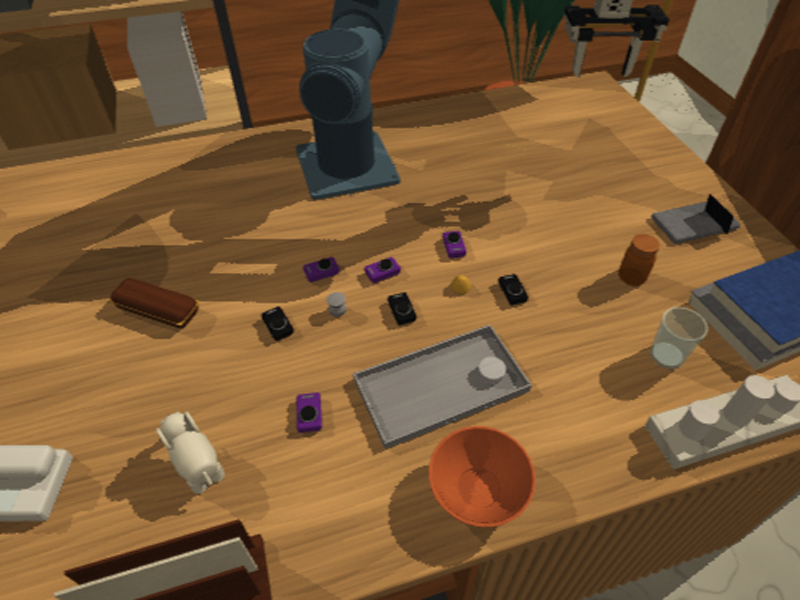

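The top view shows black remotes at about (299,306), (401,312) and (509,326) and the tray at (394,230) with the tin at its left end. The purple ones are decoys. I'll take an enlarged crop to read the keys.

```bash
python3 - <<'E'
import cv2,pickle,numpy as np
c=pickle.load(open("top.pkl","rb"));im=c["img"][:,:,::-1]
a=cv2.resize(im[180:225,176:346],None,fx=4.7,fy=4.7,interpolation=cv2.INTER_CUBIC)
b=[cv2.convertScaleAbs(cv2.resize(im[180:225,x:x+33],None,fx=8,fy=8,interpolation=cv2.INTER_CUBIC),alpha=2) for x in(176,241,309)]
b=np.hstack(b); a=a[:, :b.shape[1]] if a.shape[1]>b.shape[1] else cv2.copyMakeBorder(a,0,0,0,b.shape[1]-a.shape[1],0)
w=max(a.shape[1],b.shape[1]);cv2.imwrite("pics/crop1.png",np.vstack([a,b]));print(a.shape,b.shape)
E
cat > h.py <<'E'
import numpy as np,pickle
def ray(c,u,v,z,off=None):
    f=192/np.tan(np.radians(c["fov_y"]/2));d=c["R"].T@np.array([(u-c["cx"])/f,(v-c["cy"])/f,1]);o=-c["R"].T@c["t"]
    return o+d*(z-o[2])/d[2]
E
```

```text
(212, 792, 3) (360, 792, 3)
```

View pics/crop1.png

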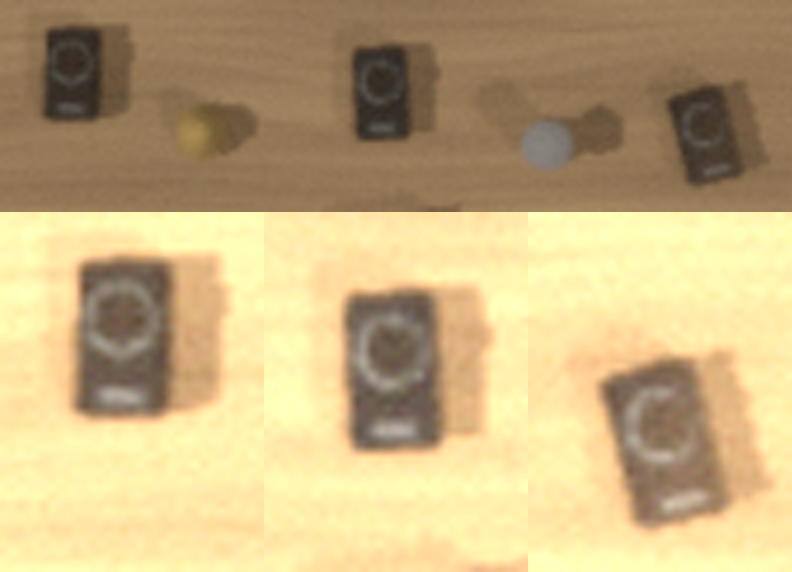

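The keys are visible. In the bottom panels the rings sit at (122,317), (391,352) and (661,425), and the body centres are at (122,336), (394,370) and (665,442). Next I compute world positions.

```bash
python3 - <<'E'
from h import *
c=pickle.load(open("top.pkl","rb"))
P=lambda u,v,i,z:ray(c,(u-264*i+.5)/8-.5+(176,241,309)[i],(v-212+.5)/8-.5+180,z)
R=[[(80,258),(170,258),(166,414),(75,414)],[(347,293),(436,290),(441,447),(351,449)],[(603,381),(691,358),(727,507),(641,524)]]
K=[(122,317),(391,352),(661,425)]
out=[]
for i in range(3):
    q=np.array([P(*p,i,14)[:2] for p in R[i]]);ctr=q.mean(0);d=(q[0]+q[1]-q[2]-q[3])/2
    k=P(*K[i],i,25)[:2];yaw=np.arctan2(d[1],d[0]);k2=ctr+8*d/np.linalg.norm(d)
    print(i,ctr,"len",np.linalg.norm(d),np.linalg.norm(q[0]-q[1]),"yaw",yaw,"key",k,k2);out.append((ctr,yaw,(k+k2)/2))
T=np.array([ray(c,(u+.5)/1.5625-.5,(v+.5)/1.5625-.5,18)[:2] for u,v in[(329,206),(448,190),(459,256),(336,270)]])
y=(T[0]+T[3]-T[1]-T[2])/2;L=np.linalg.norm(y);y/=L;tf=T.mean(0)-45*y
print("tray",T.mean(0),L,y,"free",tf)
for n,(u,v),z in[("paper",(340,324),15),("stopper",(457,328),30)]:print(n,ray(c,u/1.5625,v/1.5625,z))
pickle.dump((out,tf),open("pos.pkl","wb"))
E
```

```text
0 [488.73076754 205.55932368] len 63.657686816156534 36.85767378404075 yaw -0.038536347186155194 key [495.98898325 203.97376209] [496.72482807 205.2511092 ]
1 [471.27931157  -9.05826645] len 63.606023531619485 36.219319781659486 yaw 0.011378508749972932 key [478.15515025  -8.14973174] [479.2787937   -8.96724034]
2 [ 438.02143372 -231.67466506] len 60.723448946623904 36.79280204600505 yaw 0.22272458461002165 key [ 445.04053075 -228.32716614] [ 445.82382766 -229.90756326]
tray [640.97983996   5.90142419] 254.46718329144872 [-0.10425138  0.99455098] free [645.67115204 -38.85336987]
paper [447.14866818 118.73551877  15.        ]
stopper [ 434.83831944 -122.86912925   30.        ]
```

```bash
cat >> h.py <<'E'
from scipy.spatial.transform import Rotation as Ro
from rig import bot
tips=bot.tcp_to_tips
pos,tf=pickle.load(open("pos.pkl","rb"))
def quat(a): return Ro.from_matrix(np.array([[np.cos(a),np.sin(a),0],[np.sin(a),-np.cos(a),0],[0,0,-1.]])).as_quat()
def press(i):
    (x,y),a=pos[i][2],pos[i][1]+np.pi
    bot.movep([x,y,tips+50],quat(a)); bot.movel([x,y,tips+28],v=60); bot.dwell(.15)
    b=np.mean([bot.get_state()["contact_force"] for _ in range(3)],0); z=28; log=[]
    s=bot.get_state();print("at",s["position"],"t",s["time"],"base",b)
    while z>18:
        z-=.4; bot.movel([x,y,tips+z],v=8,force_limit=9); bot.dwell(.03); s=bot.get_state(); f=s["contact_force"]-b
        log.append((round(z,1),round(s["position"][2]-tips,2),round(f[2],2)))
        if f[2]>9.5: break
    bot.dwell(.05); print(log)
    bot.movel([x,y,tips+50],v=80); print("t",bot.get_state()["time"])
E
python3 - <<'E'
from h import *
bot.gripper_to(0); print(bot.get_state()["time"]); press(0)
E
```

```text
1.55
at [496.57071572 204.63905162 112.28596269] t 4.05 base [0.34580175 0.63404363 0.01721024]
[(27.6, np.float64(27.78), np.float64(-0.32)), (27.2, np.float64(27.19), np.float64(-1.05)), (26.8, np.float64(26.77), np.float64(-0.46)), (26.4, np.float64(26.4), np.float64(0.6)), (26.0, np.float64(25.98), np.float64(0.37)), (25.6, np.float64(25.57), np.float64(-0.55)), (25.2, np.float64(25.31), np.float64(1.3)), (24.8, np.float64(24.94), np.float64(1.85)), (24.4, np.float64(24.47), np.float64(3.44)), (24.0, np.float64(24.05), np.float64(3.38)), (23.6, np.float64(23.65), np.float64(4.59)), (23.2, np.float64(23.26), np.float64(5.08)), (22.8, np.float64(22.87), np.float64(5.26)), (22.4, np.float64(22.5), np.float64(5.37)), (22.0, np.float64(22.13), np.float64(6.21)), (21.6, np.float64(21.76), np.float64(5.61)), (21.2, np.float64(21.41), np.float64(6.34)), (20.8, np.float64(21.28), np.float64(8.43)), (20.4, np.float64(21.2), np.float64(11.81))]
t 10.0
```

The left key clicked at about 6 N and reached its stop, so that remote is sound. I'll press the other two the same way.

```bash
python3 - <<'E'
from h import *
np.set_printoptions(precision=2)
press(1);press(2)
E
```

```text
at [478.96  -8.56 112.28] t 11.5333 base [ 0.16  0.74 -0.24]
[(27.6, np.float64(27.77), np.float64(0.11)), (27.2, np.float64(27.22), np.float64(-0.05)), (26.8, np.float64(26.77), np.float64(0.27)), (26.4, np.float64(26.38), np.float64(0.15)), (26.0, np.float64(25.98), np.float64(0.16)), (25.6, np.float64(25.59), np.float64(0.33)), (25.2, np.float64(25.32), np.float64(1.87)), (24.8, np.float64(24.96), np.float64(3.58)), (24.4, np.float64(24.46), np.float64(3.94)), (24.0, np.float64(24.03), np.float64(3.83)), (23.6, np.float64(23.65), np.float64(4.82)), (23.2, np.float64(23.25), np.float64(5.93)), (22.8, np.float64(22.9), np.float64(6.26)), (22.4, np.float64(22.52), np.float64(6.38)), (22.0, np.float64(22.18), np.float64(7.87)), (21.6, np.float64(21.8), np.float64(7.58)), (21.2, np.float64(21.43), np.float64(7.01)), (20.8, np.float64(21.24), np.float64(8.8)), (20.4, np.float64(21.2), np.float64(12.43))]
t 17.4833
at [ 445.65 -229.24  112.3 ] t 19.0417 base [-0.62  0.7   0.46]
[(27.6, np.float64(27.76), np.float64(-0.81)), (27.2, np.float64(27.16), np.float64(-0.04)), (26.8, np.float64(26.75), np.float64(0.14)), (26.4, np.float64(26.37), np.float64(-0.3)), (26.0, np.float64(25.99), np.float64(-0.57)), (25.6, np.float64(25.58), np.float64(0.03)), (25.2, np.float64(25.22), np.float64(-1.09)), (24.8, np.float64(24.86), np.float64(0.26)), (24.4, np.float64(24.46), np.float64(1.05)), (24.0, np.float64(24.04), np.float64(1.18)), (23.6, np.float64(23.61), np.float64(1.35)), (23.2, np.float64(23.23), np.float64(1.42)), (22.8, np.float64(22.82), np.float64(0.54)), (22.4, np.float64(22.41), np.float64(1.85)), (22.0, np.float64(22.02), np.float64(1.95)), (21.6, np.float64(21.61), np.float64(2.53)), (21.2, np.float64(21.22), np.float64(1.94)), (20.8, np.float64(21.12), np.float64(5.48)), (20.4, np.float64(21.06), np.float64(7.82)), (20.0, np.float64(20.99), np.float64(11.66))]
t 25.2833
```

The right remote is the worn one: about 2 N through the travel, against 6–7 N for the other two. Now I grasp and lift it.

```bash
python3 - <<'E'
from h import *
import cv2
(x,y),a=pos[2][0],pos[2][1]
bot.gripper_to(.68)
bot.movep([x,y,tips+50],quat(a+np.pi))
print(bot.movel([x,y,tips+3],v=60,force_limit=15))
bot.gripper_to(0);s=bot.get_state();print(s["finger_gap"],s["position"])
bot.movel([x,y,tips+60],v=60);s=bot.get_state();print(s["finger_gap"],s["contact_force"],s["time"])
c=bot.read_camera("scene");cv2.imwrite("pics/s1.png",cv2.resize(c["img"][150:260,110:260,::-1],(750,550),interpolation=cv2.INTER_CUBIC))
E
```

```text
False
0.40826688499408487 [ 438.06754859 -231.64594976   87.30165926]
0.4031140622745656 [-0.06354461 -0.65525779 -1.2890035 ] 29.2
```

View pics/s1.png

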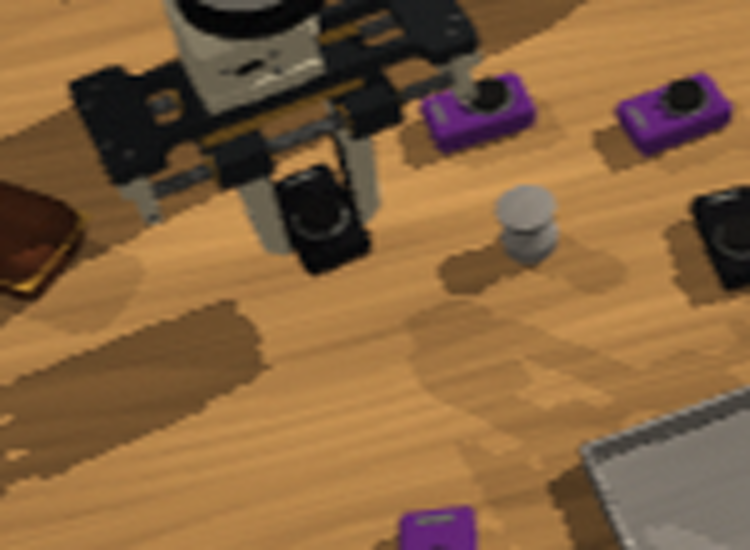

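The remote is held key up between the pads at about (320,215), possibly pitched a little. I'll carry it to the free part of the tray and set it down slowly.

```bash
python3 - <<'E'
from h import *
import cv2
x,y=tf;q=quat(.1045+np.pi)
bot.movel([x,y,tips+60],q,v=130)
bot.movel([x,y,tips+20],v=80);bot.dwell(.15)
print(bot.get_state()["finger_gap"],bot.movel([x,y,tips+7.2],v=15,force_limit=6))
s=bot.get_state();print(s["position"][2]-tips,s["contact_force"],s["time"])
c=bot.read_camera("scene");cv2.imwrite("pics/s2.png",cv2.resize(c["img"][180:290,210:360,::-1],(750,550),interpolation=cv2.INTER_CUBIC))
E
```

```text
0.4028380027929241 False
7.25501639340068 [-0.73105421 -0.56149416  0.21392619] 33.3833
```

View pics/s2.png

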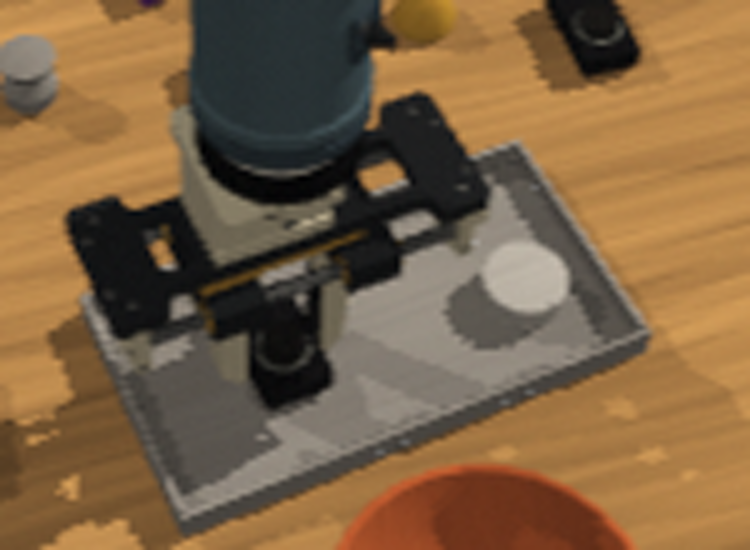

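The remote is in the tray at about (290,365), clear of the tin. The force change shows it is just touching the floor, so I release, retreat and check.

```bash
python3 - <<'E'
from h import *
import cv2
x,y=tf
bot.gripper_to(.65);bot.movel([x,y,tips+70],v=80)
bot.movel([430,-60,tips+200],v=250)
bot.dwell(.3)
for n in("scene","top"):
    c=bot.read_camera(n);im=c["img"][:,:,::-1]
    cv2.imwrite(f"pics/e_{n}.png",cv2.resize(im,(800,600),interpolation=cv2.INTER_CUBIC) if n=="top" else cv2.resize(im[150:290,150:350],(800,560),interpolation=cv2.INTER_CUBIC))
s=bot.get_state();print(s["time"],s["position"])
E
```

```text
36.525 [430.1702908  -59.93540075 283.72839592]
```

View pics/e_scene.png

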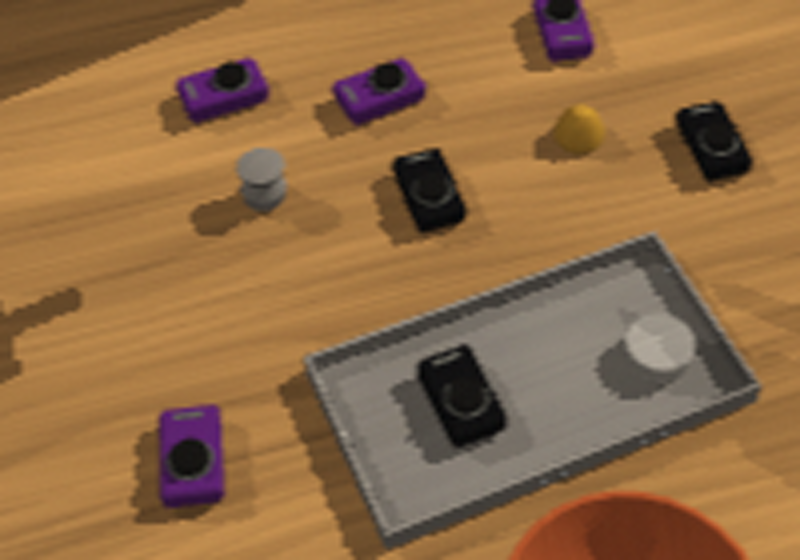

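View pics/e_top.png

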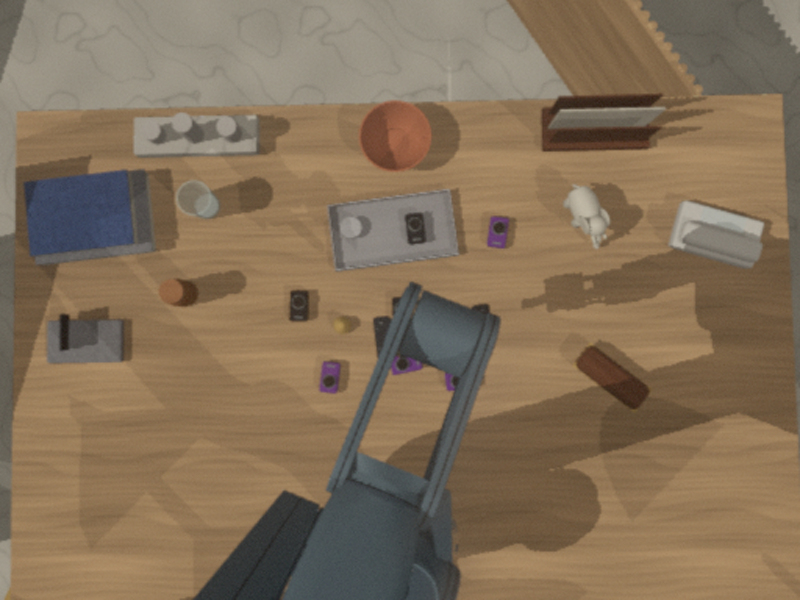

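The remote lies flat, key up, in the tray at (415,228) in the top view. The other objects are where they were. I'm handing the job in.

```bash
python3 -c "
from rig import bot
bot.finish_job()"
```

```text
the job is handed in; nothing more can be done
```

I pressed the three keys left to right, each past its click to the stop. The right remote is the worn one, and it now lies in the valet tray; the job is handed in.

| Remote | Force through the travel | Peak force read |
|---|---|---|
| Left | about 3.4 to 6.3 N (sound) | 11.8 N |
| Middle | about 3.6 to 7.9 N (sound) | 12.4 N |
| Right | about 1 to 2.5 N (worn) | 11.7 N |

The peaks came at the hard stop, below the 20 N limit.

I gripped the worn remote by its sides, carried it to the free part of the tray and lowered it slowly onto the floor before letting go. At about 36.5 s, the last pictures showed:
- **Worn remote:** in the tray, apparently flat and key up, clear of the tin.
- **Sound remotes and other objects:** apparently where they were. The arm hid the middle remote in the top view, so I checked that one only in the scene view.
- **Gripper:** up and clear of everything.

In the lift picture the held remote looked as if it might be slightly tilted, but no tilt was visible after release. I judged flatness by eye rather than measuring it. No check failed.

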